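# Hold the pencil sharpener's spring carriage open for a pencil

## Robot

A 7-joint arm with a two-finger parallel gripper is mounted at the origin on a cart in front of the work surface, level with it; the furniture and walls round the work are solid. World frame = base frame: x ahead of the robot, y to its left, z up, the work surface at z = 0. Lengths are in m, angles in degrees, forces in N, time in s.
With the tool pointing down it reaches from about 0.425 to 0.875 m from the base axis. Payload 4.7 kg.
Tool frame: the origin (TCP) lies on the centre line of the jaws, within the pads' length; the fingertips stand ahead of it and the grasp point (between the pads) lies 2 mm behind it (env.tip_reach is the x of the fingertips in the tool frame, in m); x points along the fingers, z is the direction in which the jaws open and shut, and the axes are right-handed (so a half turn about x gives the same grasp; the last joint's range is limited). The gripper opens to 87 mm and grips with 3 to 60 N. Pads are 19 mm wide; open, the fingers measure 117 mm over their backs; the gripper's body (75 mm by 190 mm) begins 51 mm behind the grasp point.
Start: joints at [-62.561, 18.392, -4.016, 83.108, 1.295, 78.541, -3.26], TCP at [0.291, 0.581, 0.24] pointing down, gripper open.
Joint ranges: [-163.93, 163.93], [-17.29, 119.83], [-79.2, 71.16], [3.27, 140.29], [-89.18, 269.18], [5.43, 117.66], [-154.24, 154.24]. Speed limits (degrees/s): [147.25, 147.25, 180, 180, 180, 180, 180].

## Interface

Orientations are given as [roll, pitch, yaw] about the fixed x, y, z axes, in that order (R = Rz(yaw) Ry(pitch) Rx(roll)).
In Python, from cell import telemetry, optics, env, models gives the robot as it stands.
- The arm moves only by the shell command python3 -m pendant 'ROWS' [FORCE]. ROWS is JSON, a list of rows, each a list of 3 entries, a list of its own where there are three numbers: the finger opening in mm, from 0 to 87, then the shift along the tool's x, y, z in mm, then the turn, a rotation vector about the tool's x, y, z in rad. A call has 1 to 10 rows; each row is the pose to reach, as a shift and turn from the pose commanded when the call began, along the tool's axes at that moment; what a row does not reach only later rows make up. A row lasts 1/12 s, in which the tool goes at most 41.7 mm and 7.16 degrees, less where a joint would pass 70% of its speed; a pose out of reach is approached as far as the arm can. A call with a gripper value outside its range is refused whole. The fingers move at their own pace and stop on an object; FORCE is the grip in N (left out, the last holds). Time passes only in rows, so rows that repeat a pose let the fingers close. It gives the time, the measured TCP pose, the force and the opening at its end, in the units of the state.
- telemetry.get_obs(): the state, without advancing time (a new reading comes with each control period).
- optics.read_camera(name): name is "scene" or "top" or "wrist"; returns a dict with "image" (480x640x3 uint8, blue, green, red), "range_z" (480x640 float32, m along the optical axis (not along the pixel's ray), 0 where there is no reading), "fx", "fy", "cx", "cy" (pixels), "k1" (the pictures are not rectified: a ray, as slopes to the right and down, at radius r is drawn at 1 + k1 r^2 times it, then the intrinsics apply), "cam_to_world" (4x4, takes a point from camera to world coordinates). Camera axes: x right, y up, looking along -z (the intrinsics and any distortion apply to the point x, -y, -z); pixel columns grow to the right and rows downward; lengths in m; the calibration is good to about 2 mm. A picture is of the moment at which its call begins.
- env.sign_off(): hands the job in, once; it reports no verdict.
Trained networks look in the newest picture that a camera, given by its name, has taken for a name from the list of things; names that differ only in an ending like _2 or _b are one class to them, and where a whole thing is asked for, a point or a joint stands for the part that bears it (a point fixed in the world has none). Each returns a list of dicts, best first, with "confidence" (0 to 1); they miss things now and then, are a little off and sometimes report something else, mostly with a low value. They report only what shows in the picture. A call takes as long as a camera call.
- models.masks_of(camera, label): "pixels" (480x640 bool, what is visible of it) and "extent" ([left, top, right, bottom] as shares, 0 to 1, of the picture: columns of its width, rows of its height, round what is visible of it).
- models.landmark_of(camera, label): "centre" ([row, column] as shares, 0 to 1, of the picture: columns of its width, rows of its height: a listed point, or the origin of a listed thing).
The state is a dict: "time_s": time; "qpos": joint angles; "joint_velocities": joint speeds; "effort": joint torques, N m; "tool_pos": TCP position; "tool_rot": TCP orientation; "force": force on the tool from outside, world axes, zero at the start; "wrist_torque": the same for the moment, N m; "grip_width": finger opening in m.
Only numpy, scipy, OpenCV 4.12 (cv2) and the standard library are available. Lean on these libraries where they do the work, as an engineer would, in place of code of your own. Each camera call takes 0.05 s, during which the arm holds its last target.

## Task

Get the desk pencil sharpener ready for me to feed in a pencil: gently squeeze together the two ears that stand on top of its front carriage, so that its jaws open, and then pull the carriage straight out against its spring until the black rings on its guide rods have just come clear of the housing. The ears are thin, so never press on either with more than 25 N, and leave the other things on the desk where they are. Finish while still holding: keep the ears squeezed and the carriage out at the rings, because both spring back when let go.

Things in the scene. Friction and masses are not known exactly. Their poses are not given: they have to be found in the camera images.
- sharpener: grey cranked pencil sharpener with arched top, fixed to the desk by a suction foot. Origin on the mat under it; its -x axis points out of the front (the pulling direction), y along its width, z up. Housing 68 mm wide, from x = -35 mm (front; drawer lip to -45 mm, below z = 46 mm) to 55 mm, top 102 mm above the mat; crank at the back to 97 mm. Its yaw varies
- carriage (a joint): spring carriage at the front: upright steel plate, 64 mm wide, x = -56 to -48 mm when home, top edge 96 mm above the mat, on two steel guide rods. Value in m: 0 home, grows pulled out along the sharpener's -x, end stop 0.055; the spring pulls back with 3 N at 0, 6 N at 0.040. Black rings (4 mm wide) on the rods, hidden at first, are just clear of the bushings at 0.040
- ear_left (a joint): jaw lever with the ear on the sharpener's +y side, pivoted on the carriage's front 84 mm above the mat, 13 mm from the middle. Value in rad: 0 at rest, grows as the ear is pressed inward (toward the other), stop at 0.26. Its spring takes about 2.5 N at the ear's head to start, 6 N at the stop. With both levers above 0.14 the jaws admit a 7 mm pencil
- ear_right (a joint): the same on the sharpener's -y side (mirror image); also grows inward
- ear_left_grip (a point): centre of the left ear's head, a rounded black bar 10 mm thick, 21 mm long in the pulling direction; 60 mm ahead of the sharpener's origin when home, head 111 to 121 mm above the mat, thin ear below it. Heads at rest are 45 mm apart (centres), 55 mm over the outsides; fully squeezed 28 mm (centres), 2 mm higher. Moves with ear and carriage; axes as the sharpener's at rest
- ear_right_grip (a point): centre of the right ear's head, likewise
- housing_face (a point): point on the sharpener's front, midway between the two rod bushings and level with their faces, 78 mm above the mat; the rings come out here. Axes as the sharpener's
- pencil: bystander, to be left alone: green pencil lying on the desk mat, 171 mm long, 7 mm thick; origin under its middle
- stapler: bystander, to be left alone: black desk stapler, 154x34x50 mm; origin under its middle
- eraser: bystander, to be left alone: white eraser in a grey sleeve, 46x21x12 mm; origin under its middle
- staples_box: bystander, to be left alone: small carton of staples, 56x34x14 mm; origin under its middle
- clip_box: bystander, to be left alone: clear lidded box of paper clips, 62x46x20 mm; origin under its middle
- glue_stick: bystander, to be left alone: glue stick lying down, 97 mm long, 26 mm thick; origin under its middle
- binder_clip: bystander, to be left alone: black binder clip lying down, 49x41x18 mm; origin under it

How it is judged:
By the outcome, as a careful person would: the job done as asked, in the order asked, and still so for the second after the job is handed in, while the arm keeps its last pose, push and grip.
It also fails if it takes over 32 s, if anything falls off the work surface, if the arm or the gripper's body presses on something with over 40 N, if the wrist force passes 120 N, or if a joint passes its speed limit or range.

## Working session

There is one attempt and no reset: what is moved stays moved. The work goes in short steps, Python scripts to look and compute and a shell command to move; the robot and the scene stay as the last step left them, time stands still between calls to the robot, and variables do not carry over. Pictures are saved under pics/ and viewed, and the job is handed in when it is done.

```bash
ls; mkdir -p pics
python3 - <<'E'
from cell import telemetry, optics, env, models
import cv2
print(telemetry.get_obs(), env.tip_reach)
for c in ("scene","top"):
    f=optics.read_camera(c); cv2.imwrite(f"pics/{c}0.png",f["image"]); print(c,f["fx"],f["k1"],f["cam_to_world"])
    for l in ("sharpener","ear_left_grip","ear_right_grip","housing_face"):
        print(l,[(r["centre"],r["confidence"]) for r in models.landmark_of(c,l)][:3])
E
```

```text
pics
{'time_s': 0.0, 'qpos': array([-62.5608093 ,  18.44012252,  -4.0149553 ,  83.1762183 ,
         1.29520475,  78.54087918,  -3.26295376]), 'joint_velocities': array([-0.05444736,  0.03619455, -0.00571863, -0.0796979 ,  0.10864139,
        0.12939048,  0.00439356]), 'effort': array([-7.46390360e-04, -4.91277838e+01, -4.04345104e-01, -3.12532496e+01,
       -6.39301445e-02,  4.36713675e-02,  1.77364564e-04]), 'tool_pos': array([0.29117327, 0.58053887, 0.23843783]), 'tool_rot': array([-176.82507584,   89.88786298, -113.45794735]), 'force': array([-0.35136644, -0.26388462, -0.35896514]), 'wrist_torque': array([ 0.0214717 ,  0.00549602, -0.03597385]), 'grip_width': 0.08707458591617409} 0.017
scene 610.172569364582 -0.06564444935556597 [[-0.89621828 -0.3903314   0.21079421  0.77010243]
 [ 0.44358481 -0.78313436  0.43581314  0.73279174]
 [-0.00503137  0.48408881  0.87500441  1.39287134]
 [ 0.          0.          0.          1.        ]]
sharpener [([0.4863, 0.4092], 0.71)]
ear_left_grip [([0.445, 0.4473], 0.57)]
ear_right_grip [([0.416, 0.4472], 0.38)]
housing_face [([0.4483, 0.4375], 0.9)]
top 575.0241577816195 -0.06543999405539219 [[ 2.03188192e-02  9.92188228e-01 -1.23083977e-01  3.09218703e-01]
 [-9.99792644e-01  2.03301496e-02 -1.16400926e-03  8.74644709e-02]
 [ 1.34739937e-03  1.23082106e-01  9.92395576e-01  1.25920953e+00]
 [ 0.00000000e+00  0.00000000e+00  0.00000000e+00  1.00000000e+00]]
sharpener [([0.4058, 0.598], 0.93)]
ear_left_grip [([0.4215, 0.5714], 0.42), ([0.4421, 0.5997], 0.19)]
ear_right_grip [([0.4479, 0.6003], 0.53), ([0.3594, 0.6956], 0.3)]
housing_face [([0.425, 0.5938], 0.8)]
```

View pics/scene0.png

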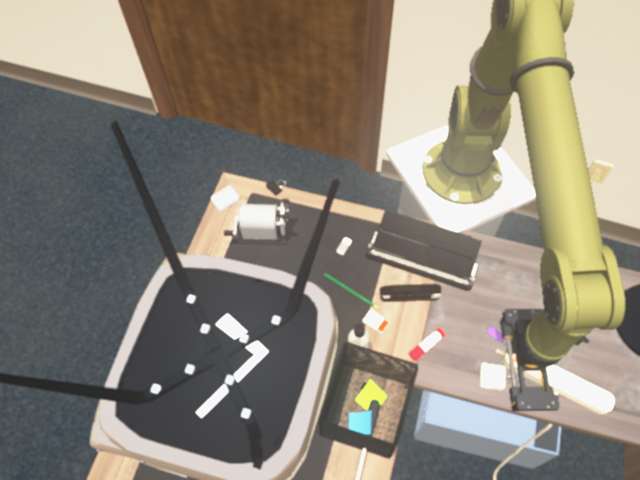

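View pics/top0.png

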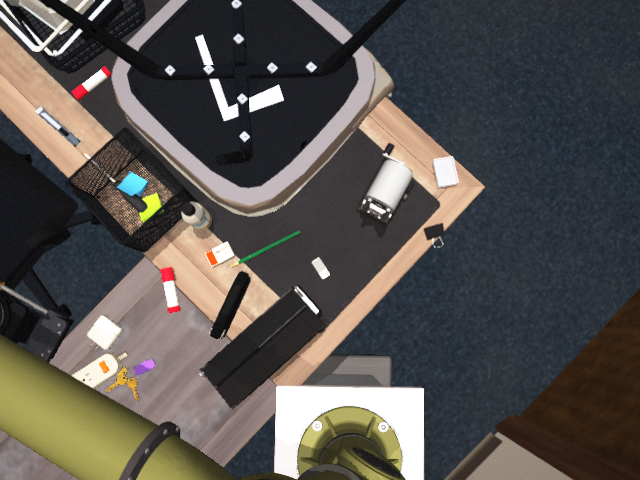

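Both views show the sharpener: top view at about (388,190) with its front toward (375,215), ears near (366,200) and (384,214); in the scene view it is at (262,222), front to the right at (285,215). I'll localise it in 3D.

```bash
cat > h.py <<'E'
import numpy as np, cv2
from cell import telemetry, optics, env, models
def undist(f,uv):
    K=np.array([[f["fx"],0,f["cx"]],[0,f["fy"],f["cy"]],[0,0,1.]])
    return cv2.undistortPoints(np.asarray(uv,float).reshape(-1,1,2),K,np.array([f["k1"],0,0,0,0.])).reshape(-1,2)
def cloud(f):
    v,u=np.mgrid[0:480,0:640]; s=undist(f,np.stack([u,v],-1).reshape(-1,2))
    z=f["range_z"].reshape(-1); c=np.stack([s[:,0]*z,-s[:,1]*z,-z,np.ones_like(z)],1)
    return (c@np.asarray(f["cam_to_world"]).T)[:,:3].reshape(480,640,3)
def ray(f,u,v):
    s=undist(f,[u,v])[0]; T=np.asarray(f["cam_to_world"]); d=T[:3,:3]@np.array([s[0],-s[1],-1]); return T[:3,3],d
def at_z(f,u,v,z):
    o,d=ray(f,u,v); return o+d*(z-o[2])/d[2]
def proj(f,p):
    T=np.asarray(f["cam_to_world"]); c=T[:3,:3].T@(np.asarray(p)-T[:3,3]); s=np.array([c[0],-c[1]])/-c[2]
    s=s*(1+f["k1"]*(s@s)); return np.array([f["fx"]*s[0]+f["cx"],f["fy"]*s[1]+f["cy"]])
def zoom(f,u0,v0,u1,v1,k,name): cv2.imwrite("pics/"+name,cv2.resize(f["image"][v0:v1,u0:u1],None,fx=k,fy=k,interpolation=cv2.INTER_CUBIC))
E
python3 - <<'E'
from h import *
import pickle
for c,b in (("top",(340,130,440,230)),("scene",(220,180,320,260))):
    f=optics.read_camera(c); zoom(f,*b,6,f"z_{c}.png")
    m=models.masks_of(c,"sharpener"); P=cloud(f)
    for r in m[:1]:
        q=P[r["pixels"]&(f["range_z"]>0)]; print(c,r["confidence"],len(q),q.min(0),q.max(0))
        up=q[q[:,2]>0.06]; r2=cv2.minAreaRect((up[:,:2]*1000).astype(np.float32)); print("z>60",r2)
        hi=q[q[:,2]>0.108]; print("hi",len(hi)); print(np.round(hi[::max(1,len(hi)//25)],4))
    for l,z in (("sharpener",0),("ear_left_grip",.116),("ear_right_grip",.116),("housing_face",.078)):
        for r in models.landmark_of(c,l)[:2]:
            print(l,r["confidence"],at_z(f,r["centre"][1]*640,r["centre"][0]*480,z))
    ok=(P[...,0]>0.4)&(P[...,0]<1.1)&(P[...,1]<0.2)&(P[...,1]>-.4)&(f["range_z"]>0)
    print("mat z", np.median(P[ok][:,2]))
E
```

```text
top 0.92 2391 [ 0.49200337 -0.13457959 -0.00642019] [ 0.68230249 -0.0104919   0.12525204]
z>60 ((577.3335571289062, -74.26278686523438), (74.65133666992188, 171.62022399902344), 67.81340026855469)
hi 93
[[ 0.5562 -0.0678  0.108 ]
 [ 0.5298 -0.0217  0.1209]
 [ 0.528  -0.0198  0.1196]
 [ 0.5277 -0.0256  0.1219]
 [ 0.5257 -0.0197  0.1211]
 [ 0.5258 -0.0258  0.1209]
 [ 0.5237 -0.0197  0.1208]
 [ 0.5244 -0.0261  0.1175]
 [ 0.5221 -0.02    0.1183]
 [ 0.522  -0.0259  0.1197]
 [ 0.5195 -0.0197  0.1211]
 [ 0.5182 -0.0141  0.1164]
 [ 0.5173 -0.0197  0.1222]
 [ 0.5158 -0.014   0.1184]
 [ 0.5158 -0.02    0.1191]
 [ 0.5134 -0.0178  0.1208]
 [ 0.5106 -0.0643  0.1196]
 [ 0.5087 -0.0644  0.1185]
 [ 0.5061 -0.0601  0.121 ]
 [ 0.5069 -0.0667  0.1172]
 [ 0.504  -0.06    0.1219]
 [ 0.5042 -0.0661  0.1211]
 [ 0.5017 -0.0598  0.1233]
 [ 0.4998 -0.056   0.122 ]
 [ 0.5004 -0.0624  0.1189]
 [ 0.4979 -0.0561  0.1213]
 [ 0.4984 -0.0624  0.1187]
 [ 0.4963 -0.0564  0.1186]
 [ 0.4963 -0.0624  0.1192]
 [ 0.4938 -0.058   0.1218]
 [ 0.492  -0.0563  0.1199]]
sharpener 0.6 [ 0.56477484 -0.06403265  0.        ]
ear_lef
[... 781 characters left out ...]
 -0.0826  0.1116]
 [ 0.5758 -0.0614  0.1088]
 [ 0.5289 -0.0249  0.1184]
 [ 0.5232 -0.0189  0.1228]
 [ 0.5348 -0.0235  0.12  ]
 [ 0.5284 -0.0196  0.1209]
 [ 0.5225 -0.0143  0.1244]
 [ 0.5356 -0.022   0.118 ]
 [ 0.5295 -0.0173  0.1204]
 [ 0.5227 -0.0147  0.1192]
 [ 0.5335 -0.022   0.1118]
 [ 0.5278 -0.0157  0.1169]
 [ 0.5208 -0.0137  0.1147]]
sharpener 0.89 [ 0.56639795 -0.06697109  0.        ]
ear_left_grip 0.42 [ 0.52136177 -0.01657089  0.116     ]
ear_right_grip 0.62 [0.35173585 0.30484157 0.116     ]
ear_right_grip 0.48 [ 0.50688105 -0.06084949  0.116     ]
housing_face 0.57 [ 0.53394678 -0.04726687  0.078     ]
housing_face 0.17 [0.44711546 0.31373977 0.078     ]
mat z 0.10162711436392813
```

```bash
ls pics
```

```text
scene0.png
top0.png
z_scene.png
z_top.png
```

View pics/z_top.png

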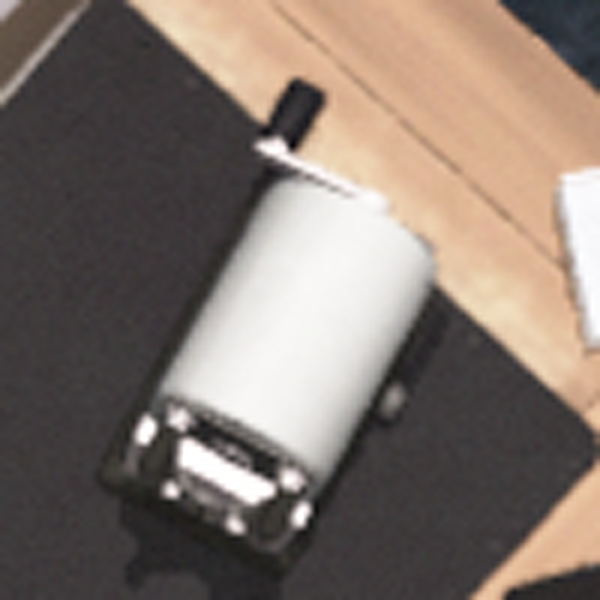

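```bash
cat > fit.py <<'E'
from h import *
# fit yaw etc
H={}
for c in ("top","scene"):
    f=optics.read_camera(c); P=cloud(f); 
    m=(P[...,2]>0.113)&(P[...,2]<0.127)&(np.hypot(P[...,0]-.514,P[...,1]+.04)<.05)
    q=P[m]; 
    s=(q[:,:2]-[.514,-.04])@np.array([.482,.876])
    L,R=q[s>.008],q[s<-.008]
    def ctr(a): return np.array(cv2.minAreaRect((a[:,:2]*1000).astype(np.float32))[0])/1000
    l,r=ctr(L),ctr(R); d=l-r
    print(c,len(L),len(R),"L",l,L.mean(0),"R",r,R.mean(0),"dist",np.hypot(*d),"yaw",np.degrees(np.arctan2(d[1],d[0]))-90)
    # housing: top-of-arch points 0.06..0.105, behind the front
    x=np.array([.876,-.482]); y=np.array([.482,.876]); o=np.array([.5666,-.069])
    a=(P[...,:2]-o)@x; b=(P[...,:2]-o)@y
    h=P[(a>-.03)&(a<.05)&(abs(b)<.05)&(P[...,2]>.085)&(P[...,2]<.107)]
    mm=h[:,:2].mean(0); w=np.linalg.svd(h[:,:2]-mm,full_matrices=False)
    hh=(h[:,:2]-o)@np.stack([x,y],1); 
    # ridge: for slices along x, mean of b weighted
    B=[((lo+.005),np.median(hh[(hh[:,0]>lo)&(hh[:,0]<lo+.01),1])) for lo in np.arange(-.03,.05,.01)]
    B=np.array(B); k=np.polyfit(B[:,0],B[:,1],1); print(" ridge slope deg",np.degrees(np.arctan(k[0])),"offset y",k[1],np.round(B[:,1]*1000,1))
E
python3 fit.py
```

```text
top 46 46 L [ 0.52236304 -0.02092291] [ 0.52211357 -0.02075005  0.11911017] R [ 0.50158762 -0.06103716] [ 0.50087573 -0.06053471  0.11979322] dist 0.045174895588194326 yaw -27.37992166289765
 ridge slope deg 0.6905373308789412 offset y -0.000610206248881768 [-0.2 -0.6 -1.6 -1.3 -0.2 -0.4  0.7 -0.4]
scene 32 32 L [ 0.52621631 -0.01803846] [ 0.52664108 -0.0177603   0.12000698] R [ 0.50567871 -0.05778415] [ 0.50479124 -0.05798212  0.12045069] dist 0.04473827610909518 yaw -27.326531969845803
 ridge slope deg 0.8568403454149948 offset y 0.011429347743136437 [11.7 10.8 10.4 11.5 11.8 13.4 10.7 12.3]
```

View pics/z_scene.png

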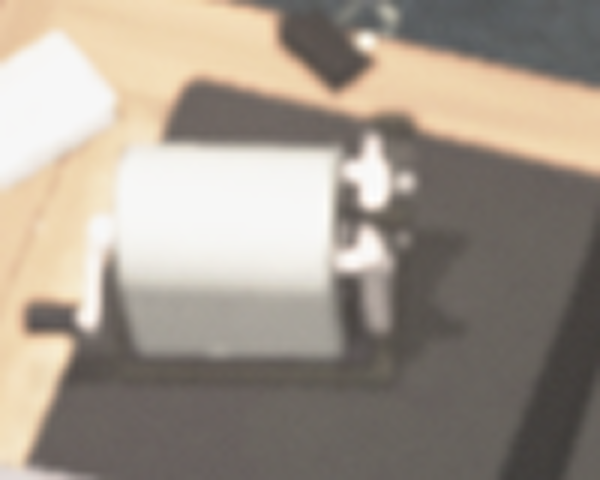

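```bash
cat > tgt.py <<'E'
from h import *
from scipy.spatial.transform import Rotation as Ro
yaw=np.radians(-27.7)
X=np.array([np.cos(yaw),np.sin(yaw),0]); Y=np.array([-X[1],X[0],0])
def want(sgn=1):
    z=sgn*Y; x=np.array([0,0,-1.]); return np.stack([x,np.cross(z,x),z],1)
def rel(p):
    o=telemetry.get_obs(); R=Ro.from_euler('xyz',o["tool_rot"],degrees=True).as_matrix()
    print("tcp",o["tool_pos"],"q",np.round(o["qpos"],1),"F",np.round(o["force"],2),"w",o["grip_width"],"t",o["time_s"])
    print("R\n",np.round(R,3))
    print("shift mm",np.round(R.T@(np.asarray(p)-o["tool_pos"])*1000,1))
    for s in (1,-1): print("rotvec",s,np.round(Ro.from_matrix(R.T@want(s)).as_rotvec(),4))
E
python3 - <<'E'
from tgt import *
rel([.514,-.0395,.20])
f=optics.read_camera("top"); P=cloud(f)
h=P[(P[...,2]>0.06)&(P[...,0]>.2)&(P[...,0]<.95)&(abs(P[...,1])<.7)]
g={}
for p in h: 
    k=(round(p[0]/.05)*.05,round(p[1]/.05)*.05); g[k]=max(g.get(k,0),p[2])
for x in np.arange(.95,.2,-.05): print(round(x,2),[int(100*g.get((round(x/.05)*.05,round(y/.05)*.05),0)) for y in np.arange(.6,-.31,-.05)])
E
```

```text
tcp [0.29139025 0.58105889 0.2395883 ] q [-62.6  18.4  -4.   83.1   1.3  78.5  -3.3] F [0.15 0.55 0.25] w 0.087067313724456 t 1.2
R
 [[ 0.    -0.894  0.448]
 [ 0.     0.448  0.894]
 [-1.    -0.     0.   ]]
shift mm [  39.6 -477.1 -455. ]
rotvec 1 [0.0187 0.0001 0.    ]
rotvec -1 [-3.1229e+00 -0.0000e+00  1.0000e-04]
0.95 [16, 16, 8, 10, 11, 11, 11, 14, 11, 11, 11, 10, 0, 0, 0, 0, 0, 0, 0]
0.9 [16, 8, 11, 11, 11, 11, 11, 13, 11, 11, 11, 11, 10, 6, 0, 0, 0, 0, 0]
0.85 [15, 0, 10, 11, 11, 11, 11, 14, 11, 11, 11, 11, 11, 10, 0, 0, 0, 0, 0]
0.8 [0, 42, 42, 31, 17, 13, 14, 13, 14, 14, 14, 25, 38, 42, 6, 0, 0, 0, 0]
0.75 [0, 0, 10, 11, 11, 11, 11, 14, 12, 11, 11, 11, 11, 10, 0, 0, 0, 0, 0]
0.7 [0, 0, 10, 11, 11, 11, 11, 14, 13, 11, 11, 11, 10, 0, 0, 0, 0, 0, 0]
0.65 [0, 0, 15, 15, 14, 11, 11, 14, 14, 11, 11, 10, 0, 8, 8, 0, 0, 0, 0]
0.6 [0, 15, 15, 14, 15, 14, 11, 22, 31, 11, 11, 8, 0, 10, 10, 0, 0, 0, 0]
0.55 [15, 15, 0, 0, 15, 15, 10, 11, 47, 10, 10, 0, 12, 12, 10, 0, 0, 0, 0]
0.5 [0, 15, 15, 0, 15, 16, 15, 10, 54, 0, 0, 0, 12, 12, 9, 0, 0, 0, 0]
0.45 [0, 0, 15, 15, 15, 0, 0, 0, 0, 0, 0, 0, 0, 0, 0, 0, 0, 0, 0]
0.4 [0, 0, 0, 0, 0, 0, 0, 0, 0, 0, 0, 0, 0, 0, 0, 0, 0, 0, 0]
0.35 [33, 38, 0, 0, 0, 0, 0, 0, 0, 6, 7, 0, 0, 0, 0, 0, 0, 0, 0]
0.3 [34, 42, 39, 0, 0, 0, 0, 0, 7, 8, 125, 8, 0, 0, 0, 0, 0, 0, 0]
0.25 [0, 40, 33, 63, 67, 67, 0, 7, 8, 9, 9, 8, 0, 0, 0, 0, 0, 0, 0]
```

Run:
```python
from h import *
for c in ("top","scene"):
    f=optics.read_camera(c); P=cloud(f)
    m=(P[...,2]>.17)&(P[...,0]>.4)&(P[...,0]<.75)&(P[...,1]<.35)&(P[...,1]>-.2)&(f["range_z"]>0)
    q=P[m]; print(c,len(q))
    for lo in np.arange(.15,1.0,.05):
        s=q[(q[:,2]>lo)&(q[:,2]<=lo+.05)]
        if len(s): print(round(lo,2),len(s),s.min(0),s.max(0))
```

```text
top 403
0.15 21 [0.58934796 0.20819442 0.17029233] [0.61626257 0.22387326 0.19898966]
0.2 34 [0.57405367 0.20746777 0.20224851] [0.6092963  0.22621609 0.24991191]
0.25 39 [0.55697417 0.20583406 0.2500054 ] [0.59022501 0.22028868 0.29924239]
0.3 38 [0.54464997 0.20512185 0.3015996 ] [0.57589629 0.21704292 0.34992211]
0.35 47 [0.53255951 0.20347868 0.3508776 ] [0.56152979 0.21354191 0.39974274]
0.4 46 [0.51897572 0.20270042 0.4006394 ] [0.5467234  0.21146325 0.448002  ]
0.45 52 [0.50700008 0.20116438 0.45031928] [0.5313603  0.21225898 0.49973754]
0.5 126 [0.49298058 0.20017604 0.50104567] [0.51663613 0.21412566 0.54682886]
scene 1320
0.15 109 [0.58966632 0.21249866 0.17019919] [0.62338448 0.23669003 0.19973668]
0.2 180 [0.57419121 0.2106947  0.20022531] [0.61288087 0.23523288 0.24996497]
0.25 184 [0.56158019 0.20982352 0.25028541] [0.59955581 0.23241689 0.29952097]
0.3 180 [0.54817896 0.2096058  0.30021725] [0.58157983 0.22881294 0.34997181]
0.35 175 [0.53288547 0.209463   0.350608  ] [0.56572689 0.22678757 0.39956656]
0.4 163 [0.52071979 0.20816827 0.40052058] [0.54980248 0.22260462 0.4495267 ]
0.45 162 [0.50797466 0.20553317 0.45016678] [0.53497151 0.22167995 0.49966598]
0.5 167 [0.49493088 0.20376066 0.50023831] [0.52025131 0.21818595 0.54713916]
```

The upturned stool's leg, leaning in to (0.495, 0.207, 0.55), is the main obstacle. I'll retract first and swing round at a 0.44 m radius.

```bash
python3 -m pendant '[[87,[0,0,-41],[0,0,0]],[87,[0,0,-82],[0,0,0]],[87,[0,0,-123],[0,0,0]],[87,[0,0,-164],[0,0,0]],[87,[0,0,-205],[0,0,0]],[87,[0,-35,-209],[0,0,0]],[87,[0,-70,-213],[0,0,0]],[87,[0,-103,-217],[0,0,0]],[87,[0,-134,-228],[0,0,0]],[87,[0,-165,-240],[0,0,0]]]' 16
python3 -c "
from tgt import *
rel([.437,.085,.24])"
```

```text
time_s: 2.18
tool_pos: [0.3324, 0.2915, 0.24]
tool_rot: [-15.0, 89.9, 48.4]
force: [-0.4, 0.8, -0.2]
grip_width: 0.0871
tcp [0.33241864 0.29150621 0.23997327] q [-52.3  -7.4   7.  111.1   0.9  76.2  17.8] F [-0.4   0.81 -0.17] w 0.08705114130482833 t 2.1833
R
 [[ 0.001 -0.894  0.448]
 [ 0.001  0.448  0.894]
 [-1.    -0.     0.001]]
shift mm [-1.000e-01 -1.860e+02 -1.378e+02]
rotvec 1 [0.0189 0.0012 0.0003]
rotvec -1 [-3.1227e+00 -5.0000e-04  1.9000e-03]
```

```bash
python3 -m pendant '[[87,[0,-30,-13],[0,0,0]],[87,[0,-60,-28],[0,0,0]],[87,[0,-90,-46],[0,0,0]],[87,[0,-118,-66],[0,0,0]],[87,[0,-142,-90],[0.01,0,0]],[87,[0,-165,-114],[0.019,0,0]],[87,[0,-188,-138],[0.019,0,0]],[87,[0,-217,-158],[0.019,0,0]],[87,[0,-245,-177],[0.019,0,0]],[87,[0,-270,-195],[0.019,0,0]]]'
python3 -c "
from tgt import *
rel([.514,-.0395,.19])
for c in ('scene','wrist','top'):
    f=optics.read_camera(c); cv2.imwrite(f'pics/{c}1.png',f['image'])"
```

```text
time_s: 3.02
tool_pos: [0.486, -0.0049, 0.2401]
tool_rot: [-44.4, 89.9, 17.9]
force: [-0.1, -0.0, -0.4]
grip_width: 0.0869
tcp [ 0.48600955 -0.00489342  0.24008088] q [-35.3  -3.1  31.9 106.7   1.7  75.9  58.4] F [-0.06 -0.02 -0.43] w 0.0868973996418591 t 3.0167
R
 [[ 0.002 -0.885  0.466]
 [ 0.001  0.466  0.885]
 [-1.    -0.001  0.001]]
shift mm [ 50.1 -40.8 -17.6]
rotvec 1 [-0.0012  0.0012  0.0011]
rotvec -1 [ 3.1404e+00  1.8000e-03 -1.8000e-03]
```

View pics/wrist1.png

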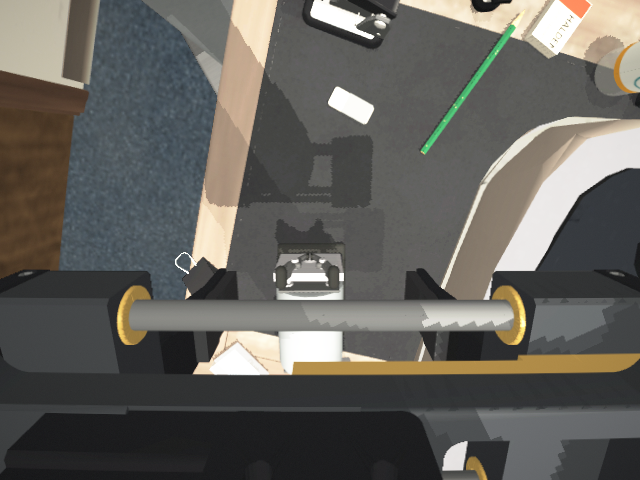

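View pics/scene1.png

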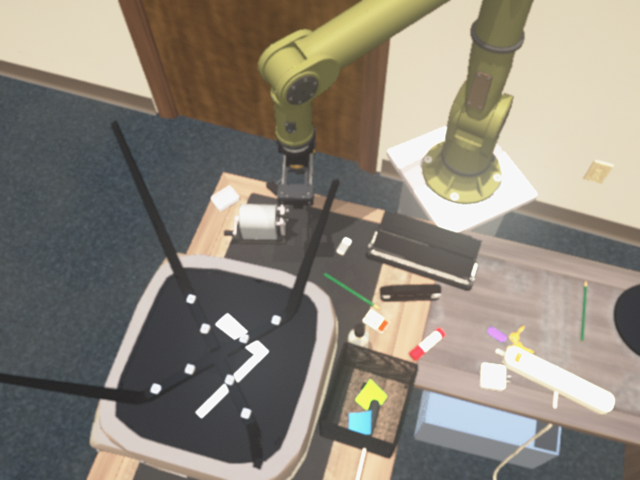

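The wrist view shows both ear heads at about (281,278) and (334,277), and the sharpener upright between the open fingers. I'll measure the heads from here too.

```bash
cat > wm.py <<'E'
from tgt import *
f=optics.read_camera("wrist"); P=cloud(f)
o=telemetry.get_obs(); Rt=Ro.from_euler('xyz',o["tool_rot"],degrees=True).as_matrix()
c=np.array([.514,-.0395,.116])
d=P-c; a=d@X; b=d@Y
m=(P[...,2]>.105)&(P[...,2]<.13)&(abs(a)<.03)&(abs(b)<.045)&(f["range_z"]>0)
for s in (1,-1):
    q=m&(s*b>.008); v,u=np.nonzero(q)
    if len(v)<3: print("none"); continue
    p=P[q]; t=p[p[:,2]>p[:,2].max()-.006]; print("LR"[s<0],len(v),"px",u.mean().round(1),v.mean().round(1),"mean top",t.mean(0).round(4),"a",a[q].min().round(4),a[q].max().round(4),"b",b[q].min().round(4),b[q].max().round(4),"z",p[:,2].min().round(4),p[:,2].max().round(4))
print("tcp lateral b",(o["tool_pos"]-c)@Y,"a",(o["tool_pos"]-c)@X)
for l in ("ear_left_grip","ear_right_grip"):
    for r in models.landmark_of("wrist",l)[:2]: p=at_z(f,r["centre"][1]*640,r["centre"][0]*480,.116);print(l,r["confidence"],p.round(4),"a,b",((p-c)@X).round(4),((p-c)@Y).round(4))
E
python3 wm.py
```

```text
L 259 px 327.4 282.6 mean top [ 0.5243 -0.019   0.1197] a -0.0095 0.01 b 0.0174 0.0277 z 0.1053 0.1223
R 277 px 275.5 282.2 mean top [ 0.5034 -0.0584  0.1197] a -0.0099 0.0097 b -0.027 -0.0171 z 0.1051 0.1221
tcp lateral b 0.018775412091910405 a -0.04232868696660233
ear_left_grip 0.94 [ 0.527  -0.0188  0.116 ] a,b 0.0018 0.0243
ear_right_grip 0.59 [ 0.5038 -0.0583  0.116 ] a,b -0.0003 -0.0213
```

Wrist, top and scene views agree: the heads' midpoint is at (0.514, -0.0395) to about 1 mm. I'll move over it and descend with the jaws open.

```bash
python3 -m pendant '[[87,[0,-20,-9],[0,0,0]],[87,[0,-41,-18],[0,0,0]],[87,[30,-41,-18],[0,0,0]],[87,[60,-41,-18],[0,0,0]],[87,[85,-41,-18],[0,0,0]],[87,[105,-41,-18],[0,0,0]],[87,[118,-41,-18],[0,0,0]],[87,[118,-41,-18],[0,0,0]]]'
python3 wm.py
python3 - <<'E'
from h import *
f=optics.read_camera("wrist"); cv2.imwrite("pics/wrist2.png",f["image"])
E
```

```text
time_s: 3.98
tool_pos: [0.5106, -0.0358, 0.1186]
tool_rot: [118.0, 89.7, -179.6]
force: [-0.7, -0.0, -0.1]
grip_width: 0.0869
L 199 px 362.8 296.0 mean top [ 0.5183 -0.0159  0.1179] a -0.0098 0.0106 b 0.018 0.0278 z 0.105 0.1207
R 633 px 242.0 290.1 mean top [ 0.4834 -0.0712  0.1269] a -0.0148 0.0057 b -0.045 -0.0158 z 0.105 0.1299
tcp lateral b 0.0019294763443065271 a -0.0034368185169233903
ear_left_grip 0.83 [ 0.5268 -0.0182  0.116 ] a,b 0.0015 0.0248
ear_right_grip 0.89 [ 0.504  -0.0585  0.116 ] a,b 0.0 -0.0215
```

View pics/wrist2.png

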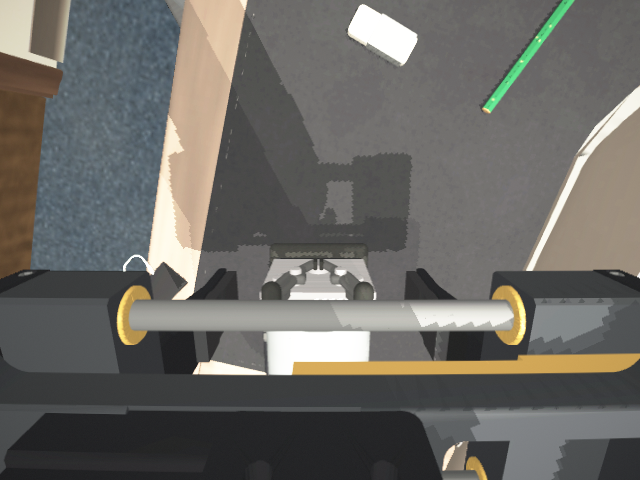

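Run:
```python
from tgt import *
f=optics.read_camera("wrist"); o=telemetry.get_obs()
Rt=Ro.from_euler('xyz',o["tool_rot"],degrees=True).as_matrix(); t=o["tool_pos"]; print(t,o["tool_rot"],f["cx"])
T=np.asarray(f["cam_to_world"]); print("cam in tool",(Rt.T@(T[:3,3]-t)).round(4))
for n,p in (("tcp",t),("L",[.5245,-.0196,.116]),("R",[.5035,-.0594,.116]),("fingL",t+.0435*Rt[:,2]),("fingR",t-.0435*Rt[:,2])): print(n,proj(f,p).round(1))
P=cloud(f)
row=[]
for z,u0,u1 in (("R",255,285),("L",348,380)):
  for v in (284,290,295):
    for u in range(u0,u1,3):
        p=P[v,u]; q=Rt.T@(p-t); row.append((u,v,*np.round(q*1000,1)))
for r in row: print(*r)
```

```text
[ 0.51413885 -0.03721515  0.1229248 ] [-45.89975912  89.85539994  16.43451569] 320.92412964506883
cam in tool [-0.1452  0.0706  0.0008]
tcp [319.6 303. ]
L [361.2 298.5]
R [269.5 298.3]
fingL [411.9 302.9]
fingR [227.3 302.9]
255 284 122.9 -42.1 -55.9
258 284 123.4 -42.3 -53.4
261 284 123.7 -42.4 -50.9
264 284 4.4 7.7 -26.5
267 284 5.3 7.4 -25.2
270 284 3.2 8.3 -23.5
273 284 4.5 7.7 -22.2
276 284 5.1 7.5 -20.9
279 284 14.7 3.4 -20.8
282 284 16.6 2.6 -19.5
255 290 125.0 -48.5 -56.6
258 290 124.4 -48.2 -53.9
261 290 28.1 -5.8 -32.7
264 290 3.1 5.2 -26.4
267 290 3.0 5.3 -25.0
270 290 2.2 5.6 -23.4
273 290 1.9 5.7 -22.0
276 290 2.4 5.5 -20.6
279 290 5.7 4.1 -19.6
282 290 15.4 -0.2 -19.4
255 295 124.7 -53.1 -56.8
258 295 123.5 -52.6 -53.9
261 295 26.9 -8.3 -32.6
264 295 2.4 2.9 -26.4
267 295 2.0 3.2 -24.9
270 295 2.3 3.0 -23.5
273 295 2.9 2.7 -22.2
276 295 3.1 2.7 -20.8
279 295 3.6 2.4 -19.4
282 295 15.5 -3.0 -19.5
348 284 23.0 -0.0 15.1
351 284 18.3 1.9 16.3
354 284 13.8 3.8 17.4
357 284 5.5 7.3 18.0
360 284 4.8 7.6 19.3
363 284 3.9 8.0 20.6
366 284 3.8 8.0 22.1
369 284 5.1 7.5 23.7
372 284 36.8 -5.8 30.3
375 284 123.8 -42.4 46.9
378 284 124.8 -42.8 49.7
348 290 20.2 -2.3 15.0
351 290 16.3 -0.6 16.2
354 290 6.1 3.9 16.7
357 290 3.6 5.0 17.8
360 290 2.8 5.4 19.2
363 290 3.0 5.3 20.6
366 290 2.4 5.6 22.0
369 290 2.4 5.5 23.4
372 290 4.0 4.9 25.1
375 290 124.7 -48.3 47.3
378 290 122.7 -47.5 49.6
348 295 21.7 -5.8 15.2
351 295 18.3 -4.3 16.5
354 295 5.0 1.8 16.6
357 295 2.9 2.8 17.8
360 295 3.3 2.6 19.3
363 295 2.4 3.0 20.6
366 295 1.6 3.3 21.9
369 295 2.5 2.9 23.5
372 295 3.6 2.4 25.1
375 295 123.4 -52.5 47.3
378 295 123.2 -52.4 49.9
```

```bash
cat > avg.py <<'E'
from tgt import *
def avg(n=6):
    L=[];F=[]
    for i in range(n):
        f=optics.read_camera("wrist"); o=telemetry.get_obs(); L.append(o["tool_pos"]); F.append(o["force"])
        A=Ro.from_euler('xyz',o["tool_rot"],degrees=True)
    L=np.array(L); print("pos sd",L.std(0).round(5),"mean",L.mean(0).round(4),"F",np.mean(F,0).round(2),np.array(F).std(0).round(2),"w",o["grip_width"],"t",o["time_s"])
    c=np.array([.514,-.0395,.116]); m=L.mean(0)
    Fm=np.mean(F,0); print("a",((m-c)@X).round(4),"b",((m-c)@Y).round(4),"z",m[2].round(4),"F along X,Y,z",(Fm@X).round(2),(Fm@Y).round(2),Fm[2].round(2))
    return f,m,A
if __name__=="__main__":
    f,m,A=avg()
    print(L) if 0 else None
E
python3 avg.py; ls .
```

```text
pos sd [0.00024 0.00012 0.00032] mean [ 0.5138 -0.0376  0.1224] F [ 0.08  0.2  -0.27] [0.43 0.55 0.42] w 0.08720442376223835 t 4.5333
a -0.0011 b 0.0016 z 0.1224 F along X,Y,z -0.03 0.22 -0.27
avg.py
fit.py
h.py
pics
tgt.py
wm.py
```

```bash
python3 -m pendant '[[80,[2,-1,-1.2],[0,0,0]],[74,[2,-1,-1.2],[0,0,0]],[68,[2,-1,-1.2],[0,0,0]],[64,[2,-1,-1.2],[0,0,0]],[60,[2,-1,-1.2],[0,0,0]],[58,[2,-1,-1.2],[0,0,0]],[58,[2,-1,-1.2],[0,0,0]]]' 14
python3 avg.py
python3 - <<'E'
from h import *
f=optics.read_camera("wrist"); zoom(f,200,220,440,340,3,"wrist3.png")
E
```

```text
time_s: 5.12
tool_pos: [0.5135, -0.0393, 0.1196]
tool_rot: [-55.4, 90.0, 6.9]
force: [-0.9, -0.1, -0.0]
grip_width: 0.0597
pos sd [1.e-05 1.e-05 1.e-05] mean [ 0.5135 -0.0393  0.1196] F [-0.54 -0.03 -0.26] [0.2  0.41 0.45] w 0.058064210865865676 t 5.4167
a -0.0005 b -0.0 z 0.1196 F along X,Y,z -0.46 -0.28 -0.26
```

View pics/wrist3.png

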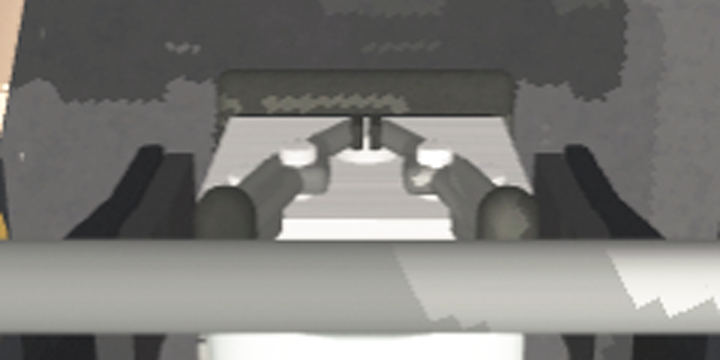

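Jaws are level with the heads and look symmetric, with a near-zero gap on both sides (zoom x≈195 and x≈536). I'll squeeze slowly.

```bash
python3 -m pendant '[[56,[0,0,0],[0,0,0]],[54,[0,0,0],[0,0,0]],[52,[0,0,0],[0,0,0]],[50,[0,0,0],[0,0,0]],[48,[0,0,0],[0,0,0]],[48,[0,0,0],[0,0,0]]]' 14
python3 avg.py
python3 - <<'E'
from h import *
f=optics.read_camera("wrist"); zoom(f,200,220,440,340,3,"wrist4.png")
E
```

```text
time_s: 5.97
tool_pos: [0.5138, -0.039, 0.1205]
tool_rot: [4.3, 89.9, 66.6]
force: [-2.3, -0.0, 7.5]
grip_width: 0.0487
pos sd [0.e+00 2.e-05 3.e-05] mean [ 0.5138 -0.039   0.1206] F [-2.8   1.61  7.84] [0.34 0.6  0.45] w 0.048420764936160265 t 6.2667
a -0.0004 b 0.0003 z 0.1206 F along X,Y,z -3.23 0.12 7.84
```

View pics/wrist4.png

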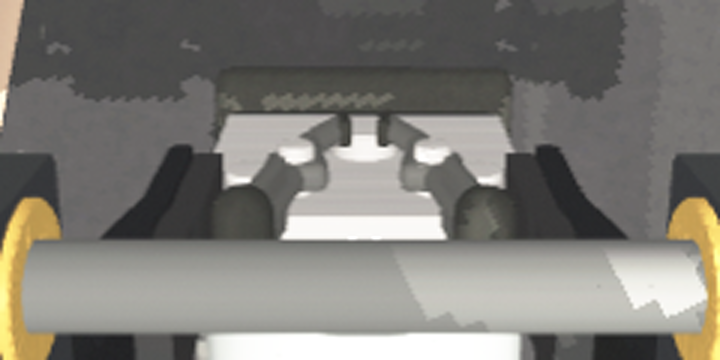

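```bash
python3 -m pendant '[[47,[-0.8,0,0],[0,0,0]],[46,[-1.2,0,0],[0,0,0]],[44,[-1.6,0,0],[0,0,0]],[42,[-2,0,0],[0,0,0]],[42,[-2,0,0],[0,0,0]]]' 14
python3 avg.py
python3 - <<'E'
from h import *
f=optics.read_camera("wrist"); zoom(f,200,220,440,340,3,"wrist5.png")
E
```

```text
time_s: 6.73
tool_pos: [0.5136, -0.0392, 0.1216]
tool_rot: [-29.4, 90.0, 32.9]
force: [-0.5, 0.7, 3.2]
grip_width: 0.0426
pos sd [1.e-05 2.e-05 1.e-05] mean [ 0.5136 -0.0392  0.1217] F [-0.34  1.59  2.43] [0.25 0.21 0.7 ] w 0.04245427827055569 t 7.0333
a -0.0005 b 0.0001 z 0.1217 F along X,Y,z -1.04 1.25 2.43
```

View pics/wrist5.png

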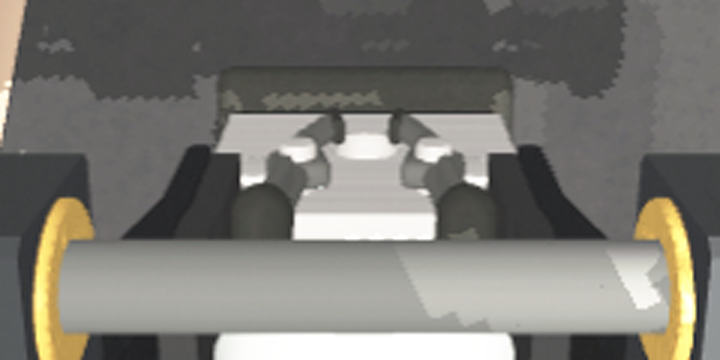

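```bash
python3 -m pendant '[[41,[-0.3,0,0],[0,0,0]],[40,[-0.5,0,0],[0,0,0]],[39,[-0.5,0,0],[0,0,0]],[38,[-0.5,0,0],[0,0,0]],[37,[-0.5,0,0],[0,0,0]],[36,[-0.5,0,0],[0,0,0]],[36,[-0.5,0,0],[0,0,0]]]' 15
python3 avg.py
```

```text
time_s: 7.67
tool_pos: [0.5137, -0.039, 0.1222]
tool_rot: [-19.6, 90.0, 42.7]
force: [-0.4, 2.3, 2.3]
grip_width: 0.0369
pos sd [1.e-05 1.e-05 1.e-05] mean [ 0.5137 -0.039   0.1222] F [0.68 2.57 3.01] [0.18 0.6  0.5 ] w 0.036423380190230135 t 7.9667
a -0.0005 b 0.0003 z 0.1222 F along X,Y,z -0.59 2.6 3.01
```

```bash
python3 -m pendant '[[35,[0,0,0],[0,0,0]],[34,[0,0,0],[0,0,0]],[33,[0,0,0],[0,0,0]],[33,[0,0,0],[0,0,0]]]' 15
python3 avg.py
python3 - <<'E'
from h import *
f=optics.read_camera("wrist"); zoom(f,200,220,440,340,3,"wrist6.png")
f=optics.read_camera("scene"); zoom(f,220,120,340,280,5,"scene6.png")
E
```

```text
time_s: 8.3
tool_pos: [0.5137, -0.039, 0.1222]
tool_rot: [-19.5, 90.0, 42.8]
force: [0.7, 3.2, 3.1]
grip_width: 0.0366
pos sd [1.e-05 2.e-05 1.e-05] mean [ 0.5137 -0.0391  0.1222] F [0.75 4.03 3.56] [0.67 0.54 0.55] w 0.03656522459368479 t 8.6
a -0.0005 b 0.0003 z 0.1222 F along X,Y,z -1.21 3.92 3.56
```

View pics/wrist6.png

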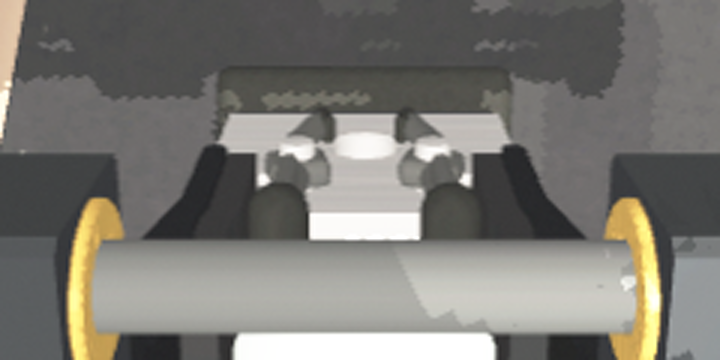

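Run:
```python
from tgt import *
rel([0,0,0])
```

```text
tcp [ 0.51367895 -0.03902557  0.12217117] q [-31.4   7.9  35.4 111.5  -5.2  62.1  68.5] F [0.89 4.75 3.41] w 0.03681010511874075 t 8.7
R
 [[ 0.    -0.885  0.465]
 [ 0.     0.465  0.885]
 [-1.    -0.     0.001]]
shift mm [ 122.   472.9 -204.3]
rotvec 1 [-0.0001  0.0005  0.0002]
rotvec -1 [ 3.1415e+00  3.0000e-04 -8.0000e-04]
```

Both ears are at their stops: the opening holds at 36.5 mm against 15 N, and the picture is symmetric. Now I'll pull the carriage straight out.

```bash
python3 -m pendant '[[33,[-0.3,3,0.3],[0,0,0]],[33,[-0.3,7,0.3],[0,0,0]],[33,[-0.3,12,0.3],[0,0,0]],[33,[-0.3,16,0.3],[0,0,0]],[33,[-0.3,20,0.3],[0,0,0]],[33,[-0.3,20,0.3],[0,0,0]]]' 15
python3 avg.py
python3 - <<'E'
from h import *
f=optics.read_camera("wrist"); zoom(f,200,220,440,340,3,"wrist7.png")
f=optics.read_camera("scene"); zoom(f,220,140,320,260,5,"scene7.png")
E
```

```text
time_s: 9.2
tool_pos: [0.4968, -0.0302, 0.1223]
tool_rot: [-79.8, 89.8, -17.5]
force: [6.8, 1.1, -3.1]
grip_width: 0.0368
pos sd [9.e-05 5.e-05 1.e-05] mean [ 0.4973 -0.0304  0.1223] F [ 5.87  2.48 -2.74] [0.28 0.4  0.3 ] w 0.03656567094878226 t 9.5
a -0.019 b 0.0003 z 0.1223 F along X,Y,z 4.05 4.92 -2.74
```

View pics/wrist7.png

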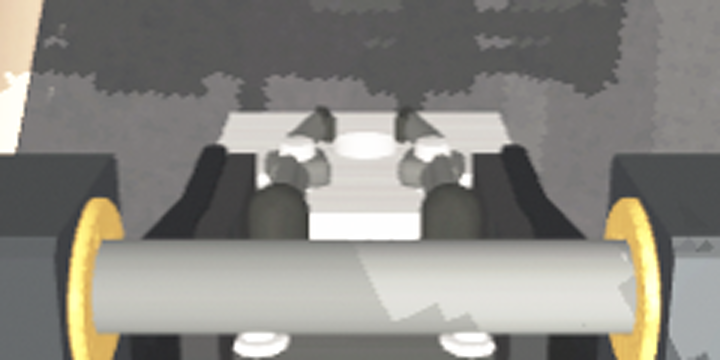

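View pics/scene7.png

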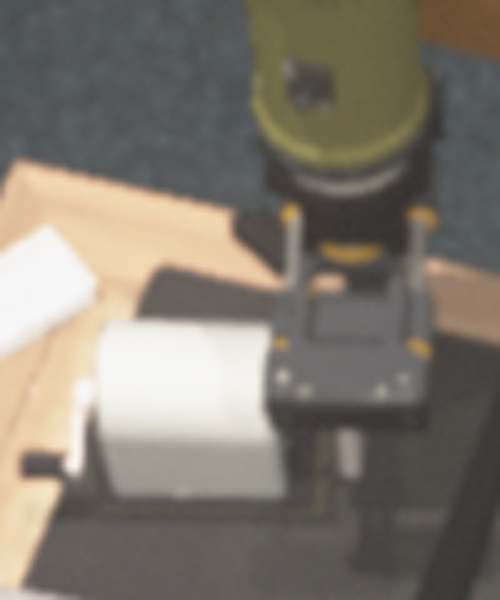

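No slip: the carriage has followed about 18.5 mm. Pulling on.

```bash
python3 -m pendant '[[33,[0.2,3,0.4],[0,0,0]],[33,[0.2,7,0.4],[0,0,0]],[33,[0.2,11,0.4],[0,0,0]],[33,[0.2,15,0.4],[0,0,0]],[33,[0.2,18,0.4],[0,0,0]],[33,[0.2,20,0.4],[0,0,0]],[33,[0.2,21,0.4],[0,0,0]]]' 15
python3 avg.py
python3 - <<'E'
from h import *
f=optics.read_camera("wrist"); cv2.imwrite("pics/wrist8.png",f["image"])
f=optics.read_camera("top"); zoom(f,320,130,440,250,5,"top8.png")
f=optics.read_camera("scene"); zoom(f,220,140,320,260,5,"scene8.png")
E
```

```text
time_s: 10.18
tool_pos: [0.4793, -0.0209, 0.1223]
tool_rot: [-84.2, 89.7, -22.0]
force: [7.4, 0.9, -2.9]
grip_width: 0.0367
pos sd [1.1e-04 6.0e-05 0.0e+00] mean [ 0.4794 -0.021   0.1223] F [ 7.22  1.01 -2.33] [0.46 0.63 0.31] w 0.036510320015446504 t 10.4833
a -0.0392 b 0.0003 z 0.1223 F along X,Y,z 5.93 4.25 -2.33
```

View pics/wrist8.png

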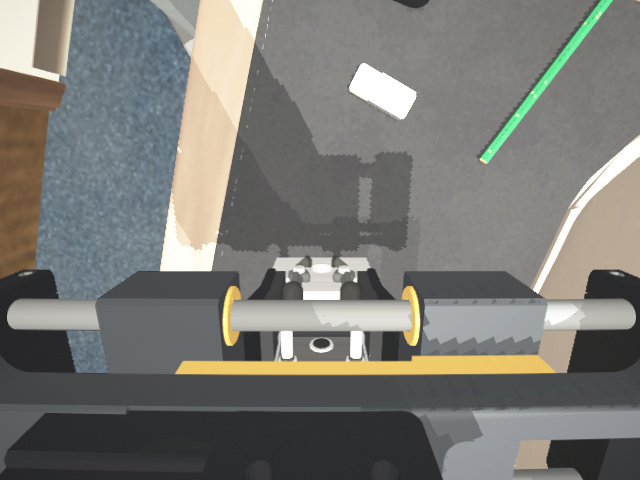

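View pics/scene8.png

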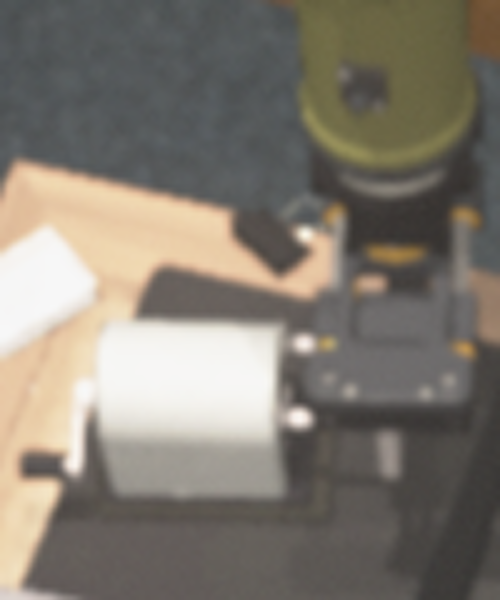

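View pics/top8.png

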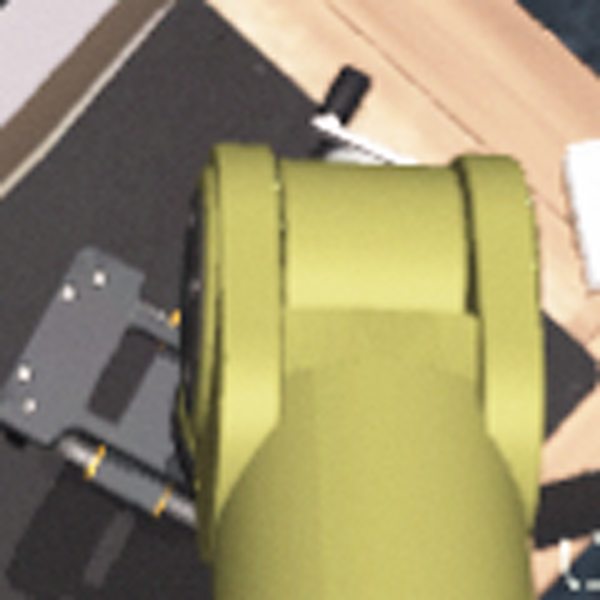

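```bash
python3 -m pendant '[[33,[0,1,0.3],[0,0,0]],[33,[0,1.8,0.3],[0,0,0]],[33,[0,1.8,0.3],[0,0,0]],[33,[0,1.8,0.3],[0,0,0]]]' 15
python3 avg.py
python3 - <<'E'
from h import *
f=optics.read_camera("wrist"); zoom(f,240,240,400,380,5,"wrist9.png"); zoom(f,200,220,440,340,3,"wrist9b.png")
f=optics.read_camera("scene"); zoom(f,260,190,310,240,12,"scene9.png")
E
```

```text
time_s: 10.97
tool_pos: [0.478, -0.0202, 0.1222]
tool_rot: [-88.3, 89.7, -26.0]
force: [6.4, -0.0, -3.0]
grip_width: 0.0367
pos sd [1.e-05 1.e-05 1.e-05] mean [ 0.478  -0.0202  0.1223] F [ 6.89  0.56 -2.78] [0.41 0.69 0.57] w 0.03658414661424179 t 11.2667
a -0.0408 b 0.0004 z 0.1223 F along X,Y,z 5.84 3.7 -2.78
```

View pics/wrist9.png

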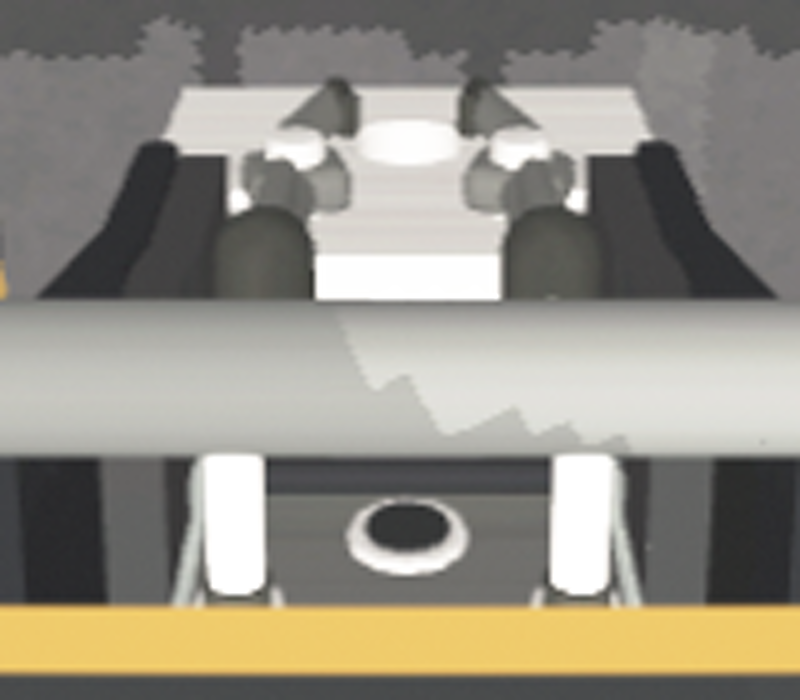

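View pics/scene9.png

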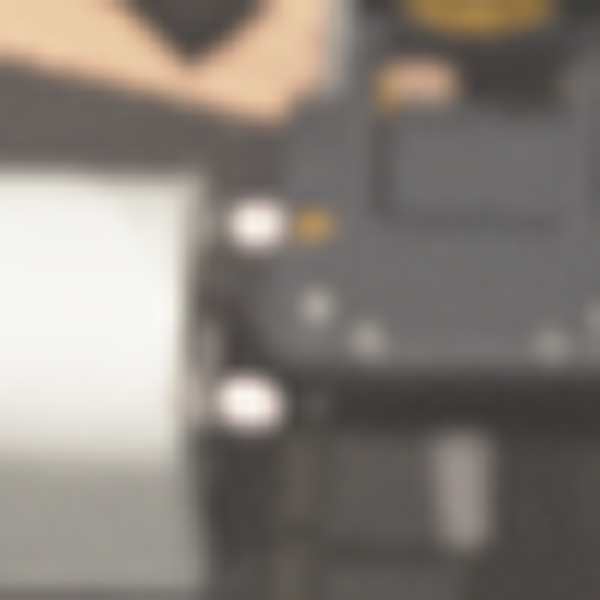

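View pics/wrist9b.png

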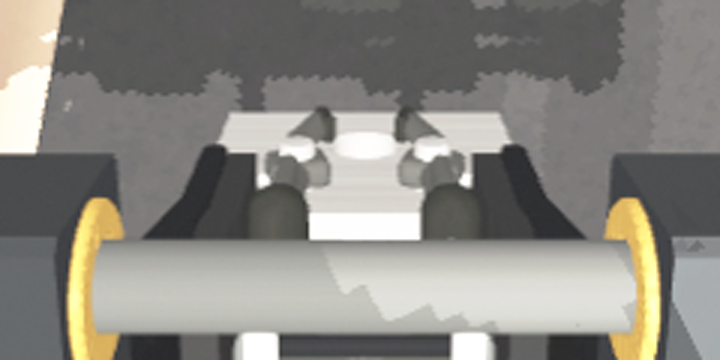

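```bash
python3 -m pendant '[[33,[0,0.5,0],[0,0,0]],[33,[0,0.9,0],[0,0,0]],[33,[0,0.9,0],[0,0,0]],[33,[0,0.9,0],[0,0,0]],[33,[0,0.9,0],[0,0,0]]]' 15
python3 avg.py
python3 - <<'E'
from h import *
f=optics.read_camera("wrist"); zoom(f,240,240,400,380,5,"wrist10.png"); cv2.imwrite("pics/w10.png",f["image"])
f=optics.read_camera("scene"); zoom(f,260,190,310,240,12,"scene10.png")
for l in ("housing_face","ear_left_grip","ear_right_grip"):
  for c in("scene","wrist"): print(c,l,[(r["confidence"],np.round(np.array(r["centre"])[::-1]*[640,480],1)) for r in models.landmark_of(c,l)[:1]])
E
```

```text
time_s: 11.78
tool_pos: [0.4773, -0.0198, 0.1223]
tool_rot: [-87.6, 89.7, -25.4]
force: [6.7, 0.4, -2.6]
grip_width: 0.0365
pos sd [1.e-05 1.e-05 1.e-05] mean [ 0.4773 -0.0198  0.1223] F [ 6.94  0.48 -2.79] [0.3  0.38 0.46] w 0.03724190689810151 t 12.0833
a -0.0417 b 0.0004 z 0.1223 F along X,Y,z 5.92 3.65 -2.79
scene housing_face [(0.58, array([276.6, 216. ]))]
wrist housing_face [(0.78, array([319.3, 360.2]))]
scene ear_left_grip []
wrist ear_left_grip [(0.65, array([351. , 300.3]))]
scene ear_right_grip [(0.48, array([265. , 229.7]))]
wrist ear_right_grip [(0.91, array([294.2, 297.7]))]
```

View pics/wrist10.png

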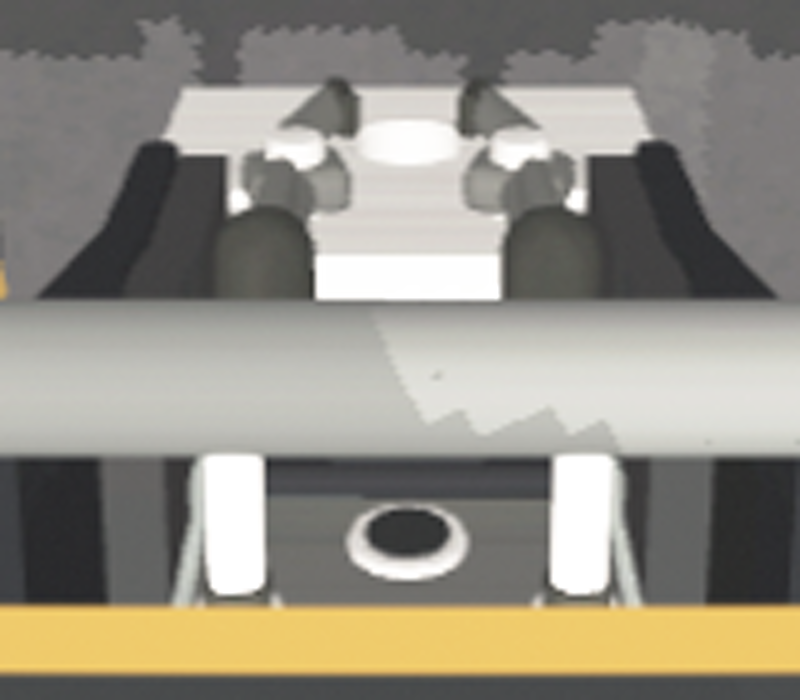

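View pics/scene10.png

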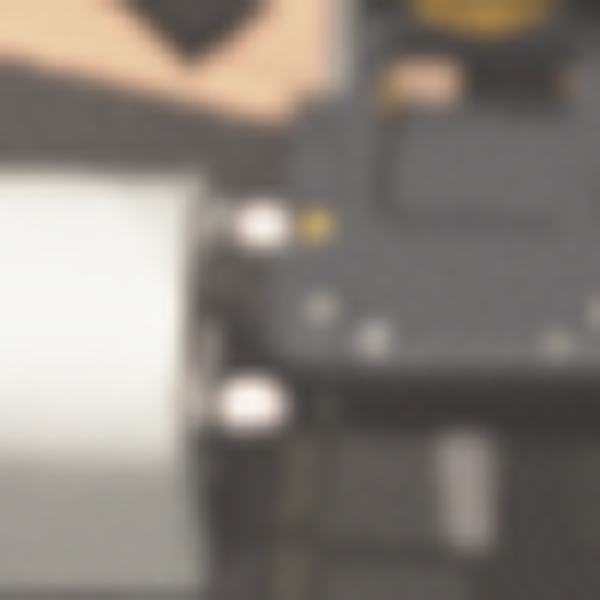

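Travel is 41.2 mm with the grip steady and no slip. The wrist view shows the rods ending at the black rings at zoom (237,598) and (580,598). The scene view shows a dark ring between rod and bushing at about (218,225). Handing in while holding.

Run:
```python
from cell import env
print(env.sign_off())
```

```text
the job is handed in; nothing more can be done
None
```

The sharpener is ready for the pencil, and I handed it in still holding: the ears are squeezed to their stops and the carriage is about 41 mm out. The clock was at about 12 s of the 32 s allowed.

**What I did:** I swung the arm in close to the base to avoid the upturned stool's legs and straddled the two ears. I then closed the jaws slowly and pulled the carriage straight out along the sharpener's axis.

**Last checks:**
- **Ears:** the jaw opening held at about 37 mm (36.5–37.2) against a 15 N grip setting. The picture shows both ears squeezed equally.
- **Carriage:** the tool travelled 41.2 mm, and the pictures show the carriage moved with it and did not slip. The pull force of 5.9 N matches the spring at that distance.

**Less certain:**
- **Rings:** they are only partly visible. The gripper hides most of them from the wrist camera, and the scene camera shows only a blurry dark band. That they are clear rests mainly on the 40 mm figure you gave.
- **Ear forces:** I did not measure the force on each ear directly. A steady sideways force of about 3.7 N remained at the end, so the two ears are not loaded quite equally, though that should still be well under 25 N.
- **Other items:** I did not re-measure the other things on the desk. The planned path stayed clear of them, and the force readings on the way in were near zero.

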